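Pulse the grinder by its bayonet lid and keep holding it

ROBOT

A 7-joint arm with a two-finger parallel gripper is mounted at the origin on the work surface. World frame = base frame: x ahead of the robot, y to its left, z up, the work surface at z = 0. Lengths are in m, angles in rad, forces in N, time in s.
With the tool pointing down it reaches from about 0.4 to 0.875 m from the base axis. Payload 19.3 kg.
Tool frame: the origin (TCP) lies midway between the tips of the shut fingers; the grasp point (between the pads) lies arm.tcp_to_grasp behind it (arm.tcp_to_grasp is the distance from the TCP to the grasp point, in m); z points along the fingers, y is the direction in which the jaws open and shut (so a half turn about z gives the same grasp; the last joint's range is limited). The gripper opens to 85 mm and grips with 20 to 120 N. Pads are 22 mm wide; open, the fingers measure 114 mm over their backs; the gripper's body (76 mm by 85 mm) begins 54 mm behind the grasp point. The pads swing forward as they close: fully open they stand 13 mm farther back than shut.
Start: joints at [1.137, 0.521, -0.036, 1.599, 0.021, 1.021, -0.113], TCP at [0.222, -0.584, 0.231] pointing down, gripper open.
Joint ranges: [-2.91, 2.91], [-0.3, 2.13], [-1.5, 1.42], [0.17, 2.43], [-1.26, 4.41], [0.16, 1.93], [-2.52, 2.52]. Speed limits (rad/s): [1.89, 1.89, 2.39, 2.39, 3.01, 3.01, 3.01].

INTERFACE

Orientations are given as a unit quaternion [w, x, y, z].
In Python, from cell import arm gives the robot as it stands. The module is installed in compiled form; this text tells all that it offers.
- The arm moves only by the tool send_rows, never from a script. Its argument "targets" is a list of rows, each an object with "rotation": the turn, a rotation vector about the tool's x, y, z in rad, a list of three; "delta_pos": the shift along the tool's x, y, z in cm, a list of three; "claw": the closure in counts, from 0 (fully open) to 255 (shut). A call has 1 to 5 rows; each row is the pose to reach, as a shift and turn from the pose commanded when the call began, along the tool's axes at that moment; what a row does not reach only later rows make up. A row lasts 1/8 s, in which the tool goes at most 62.5 mm and 10.7 degrees, less where a joint would pass 70% of its speed; a pose out of reach is approached as far as the arm can. A call with a gripper value outside its range is refused whole. The fingers move at their own pace and stop on an object; "force" is the grip in N (left out, the last holds). Time passes only in rows, so rows that repeat a pose let the fingers close. It gives the time, the measured TCP pose, the force and the opening at its end, in the units of the state.
- arm.get_obs(): the state, without advancing time (a new reading comes with each control period).
- arm.camera(name): name is "side" or "top" or "wrist"; returns the picture (400x640x3 uint8, blue, green, red); there is no depth.
- arm.camera_model(name): a dict with "K" (3x3 intrinsics, pixels), "dist" ([k1, k2, p1, p2, k3] as OpenCV has them; the pictures are not rectified), "extrinsics" (4x4, takes a point from camera to world coordinates). Camera axes: x right, y down, z forward; pixel columns grow to the right and rows downward; lengths in m; the calibration is good to about 2 mm. A picture is of the moment at which its call begins: read the wrist's pose just before it. camera_model takes no time and is no camera call; for the wrist camera it gives the pose at the moment of the call.
- arm.job_done(): hands the job in, once; it reports no verdict.
The state is a dict: "t": time; "joint_positions": joint angles; "joint_velocities": joint speeds; "joint_efforts": joint torques, N m; "tcp_pos": TCP position; "tool_rot": TCP orientation; "force": force on the tool from outside, world axes, zero at the start; "ft_torque": the same for the moment, N m; "width": finger opening in m.
Only numpy, scipy, OpenCV 4.12 (cv2) and the standard library are available. Lean on these libraries where they do the work, as an engineer would, in place of code of your own. Each camera call takes 0.05 s, during which the arm holds its last target.

TASK

The small coffee grinder needs a pulse to clear its burrs. Take the steel dosing cup out of its throat and set it down, without dropping it, upright on the steel coaster; then drop the bayonet lid into the two notches of the collar until it is fully home, and twist it clockwise against its spring to the half-way mark, half of its turn, without going on to the lock click. It springs back if let go, so finish while still gripping the lid and holding it steady at half turn; leave the controllers, paperweight and tilt-out drawer alone.

Things in the scene. Friction and masses are not known exactly. Their poses are not given: they have to be found in the camera images.
- grinder_mouth (a point): Centre of the round mouth of a fixed upright coffee grinder (steel body, black collar, up to 116 mm wide) at the level of the collar's flat top, 130 mm above the shelf; z up, x towards one lid notch. Mouth 76 mm wide under a 7 mm thick lip; below the lip a channel 18 mm deep from the top. In it a throat 60 mm wide with a ledge 27 mm below the top, where the cup stands.
- grinder_notch (a point): One of two open notches in the collar's lip, level with its top, 42 mm from the axis on the grinder's +x side; its twin is on the -x side. Each is 21 mm wide and reaches out to 45 mm from the axis; a single grey raised mark on the rim shows it. The lid's lugs drop through them, then turn clockwise seen from above under the lip; backwards they are stopped.
- half_mark (a point): Single grey raised mark on the collar's rim at half of the lid's turn, 35 degrees (0.61 rad) clockwise from the grinder_notch, 49 mm from the axis, 130 mm above the shelf; a twin is opposite. The double mark at 70 degrees (1.22 rad) is the lock, where the lid clicks. At half turn the black rib on the lid's flange points at the single mark.
- cup_mid (a point): Centre, half-way up, of the open steel dosing cup: 53 mm outside diameter (49 mm at the foot), 62 mm high, wall 2.5 mm, about 90 g, z up. It starts standing loose (about 3 mm play) in the grinder's throat, foot 27 mm below the collar's top, so it sticks out 35 mm above the collar and bars the lid.
- coaster_top (a point): Centre of the top face of the round steel coaster, 95 mm in diameter, 5 mm thick, 270 g, lying loose on the shelf (top 5 mm above it).
- lid_grip (a point): Centre, half-way up, of the upright grip bar of the grey bayonet lid (about 120 g), which starts right side up on the shelf; z up, x along the bar. Bar 60 mm long (x), 16 mm thick (y), 40 mm high; this point is 44 mm above the lid's underside and 20 mm above the flange below the bar (90 mm diameter, 8 mm thick). Fully home it is 28 mm above the collar's top. No reading while gripped.
- lid_lug (a point): Middle of one of the lid's two lugs, on its +x side, in line with the bar; the twin is on the -x side, so the lid is the same after half a turn. Lugs 14 mm wide, 6 mm high, 1.5 to 7.5 mm above the underside, out to 43 mm from the axis, on a plug 71 mm wide and 16 mm deep under the flange, foot chamfered. Play in the collar: 2 mm sideways, 3 mm at each side of a lug in its notch.
- switch_ring (a joint): Turn (rad) of the sprung ring inside the collar that the lid's lugs push: 0 at rest, growing clockwise. The lugs meet it after 0.08 rad (0 to 0.16) of free turn, so it reads about 0.08 less than the lid's turn: 0.53 at half turn. Its spring drives back to 0, with 0.05 N m at rest, 0.125 N m at half turn. From about 0.62 on, lugs ride up sprung pawls (much stiffer); lock click at about 1.1.
- controller0: Bystander: orange slab-shaped remote controller 20 x 50 x 125 mm standing in the right-hand slot of a black charging rack 85 x 165 x 45 mm; origin at the centre of its foot, 15 mm above the shelf, z up.
- controller1: Bystander: the second orange controller, in the left-hand slot, 80 mm from the first; same size and origin.
- paperweight: Bystander: domed glass paperweight, 72 mm in diameter, 41 mm high, loose on the shelf; origin at the centre of its underside.
- tilt_drawer_lip (a point): Bystander: pull lip of the tilt-out drawer of grey polypropylene, hinged at its base in a case 120 x 165 x 115 mm; the lip is 96 mm above the shelf when shut, at the front of the case (towards the robot) or a little farther out when it starts ajar.
Not all that is in view belongs to the job. Leave any green or red look-alike of the part that bears cup_mid alone. What is shaped like the part that bears lid_grip but turquoise is not meant.

How it is judged:
By the outcome, as a careful person would: the job done as asked, in the order asked, and still so for the second after the job is handed in, while the arm keeps its last pose, push and grip.
It also fails if it takes over 61 s, if anything falls off the work surface, if the arm or the gripper's body presses on something with over 40 N, if the wrist force passes 120 N, or if a joint passes its speed limit or range.

## Working session

There is one attempt and no reset: what is moved stays moved. The work goes in short steps, Python scripts to look and compute and a tool call to move; the robot and the scene stay as the last step left them, time stands still between calls to the robot, and variables do not carry over. Pictures are saved under pics/ and viewed, and the job is handed in when it is done.

Besides the shell and the picture viewer there is one more tool, called after "Request:" in YAML: its name, and indented under it one key for each argument. send_rows: Moves the arm, as the interface text tells. Its arguments: {"type":"object","properties":{"targets":{"type":"array","items":{"type":"object","properties":{"rotation":{"type":"array","items":{"type":"number"}},"delta_pos":{"type":"array","items":{"type":"number"}},"claw":{"type":"number"}}}},"force":{"type":"number"}},"required":["targets"]}

```bash
mkdir -p pics; ls
python3 - <<'E'
from cell import arm
import cv2,numpy as np
np.set_printoptions(precision=4,suppress=True)
print(arm.get_obs(), arm.tcp_to_grasp)
for n in("side","top","wrist"):
    m=arm.camera_model(n); print(n,m)
    cv2.imwrite(f"pics/{n}0.png",arm.camera(n))
E
```

```text
pics
{'t': 0.0, 'joint_positions': array([ 1.1368,  0.522 , -0.0364,  1.6   ,  0.0212,  1.0211, -0.1128]), 'joint_velocities': array([ 0.0005,  0.0007,  0.0015,  0.0008,  0.0004, -0.0003, -0.0003]), 'joint_efforts': array([ -0.0019, -92.7089,   1.9787, -36.9933,   0.0178,   0.0082,
         0.    ]), 'tcp_pos': array([ 0.2223, -0.5838,  0.2307]), 'tool_rot': array([-0.0005,  0.9835,  0.1809, -0.0001]), 'force': array([0.5243, 0.4804, 0.0824]), 'ft_torque': array([-0.0246, -0.0271, -0.0202]), 'width': 0.08528243062908418} 0.0187
side {'K': array([[392.7312,   0.    , 317.3403],
       [  0.    , 392.7312, 198.8409],
       [  0.    ,   0.    ,   1.    ]]), 'dist': array([0.0146, 0.    , 0.    , 0.    , 0.    ]), 'extrinsics': array([[-0.7873, -0.3725,  0.4913,  0.0288],
       [-0.6165,  0.4613, -0.6381,  0.7121],
       [ 0.0111, -0.8053, -0.5928,  0.7994],
       [ 0.    ,  0.    ,  0.    ,  1.    ]])}
top {'K': array([[475.1586,   0.    , 311.5877],
       [  0.    , 475.1586, 197.9885],
       [  0.    ,   0.    ,   1.    ]]), 'dist': array([0.0197, 0.    , 0.    , 0.    , 0.    ]), 'extrinsics': array([[-0.0035, -0.993 ,  0.1179,  0.4195],
       [-1.    ,  0.0045,  0.0081,  0.0004],
       [-0.0086, -0.1178, -0.993 ,  1.5785],
       [ 0.    ,  0.    ,  0.    ,  1.    ]])}
wrist {'K': array([[291.4297,   0.    , 318.8311],
       [  0.    , 291.4297, 197.6854],
       [  0.    ,   0.    ,   1.    ]]), 'dist': array([-0.0393,  0.    ,  0.    ,  0.    ,  0.    ]), 'extrinsics': array([[ 0.357 , -0.8977, -0.2581,  0.2888],
       [-0.9341, -0.3435, -0.0975, -0.5591],
       [-0.0011,  0.2759, -0.9612,  0.3741],
       [ 0.    ,  0.    ,  0.    ,  1.    ]])}
```

View pics/top0.png

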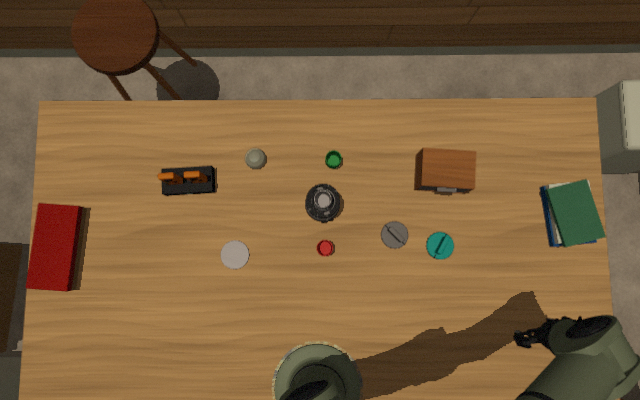

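View pics/side0.png

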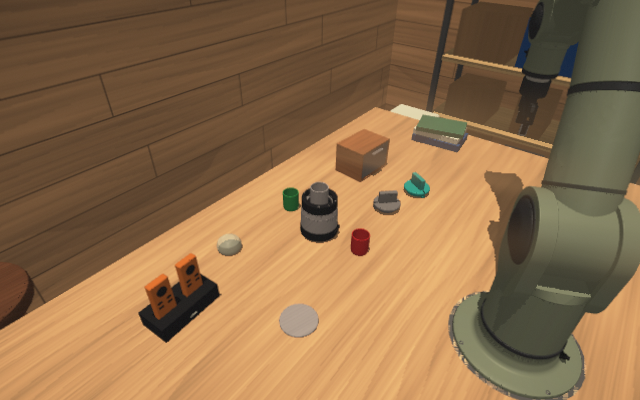

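View pics/wrist0.png

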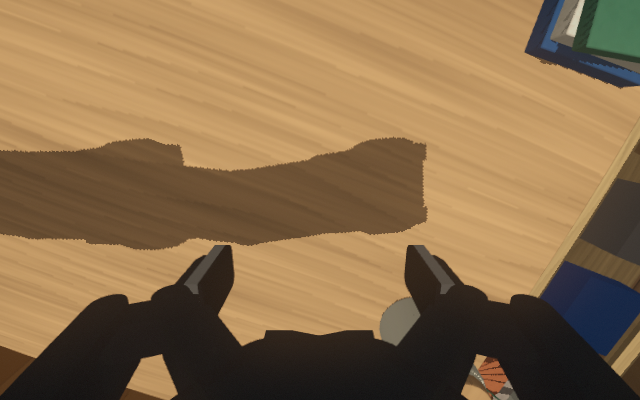

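Candidates in the top view. Cup: steel one in the grinder (323,201), green look-alike (334,160), red look-alike (326,248). Lid: grey (395,235), turquoise look-alike (440,245). Disc: coaster (235,255), glass paperweight (255,158). I choose the steel cup, the grey lid and the coaster at (235,255), and check them in an enlarged crop.

```bash
cat > h.py <<'E'
import cv2,numpy as np
from scipy.spatial.transform import Rotation as R
np.set_printoptions(precision=4,suppress=True)
def ray(m,px):
    p=cv2.undistortPoints(np.array([[px]],float),m["K"],m["dist"])[0,0]
    E=m["extrinsics"]; return E[:3,3],E[:3,:3]@np.array([p[0],p[1],1])
def at(m,px,z):
    o,d=ray(m,px); return o+d*(z-o[2])/d[2]
def proj(m,P):
    E=np.linalg.inv(m["extrinsics"]); r,_=cv2.Rodrigues(E[:3,:3])
    return cv2.projectPoints(np.array(P,float).reshape(-1,1,3),r,E[:3,3],m["K"],m["dist"])[0][:,0]
E
python3 - <<'E'
from cell import arm
from h import *
im=cv2.imread("pics/top0.png")
cv2.imwrite("pics/topc.png",cv2.resize(im[140:280,215:465],None,fx=3.2,fy=3.2,interpolation=cv2.INTER_CUBIC))
m=arm.camera_model("top")
for n,px,z in [("cup",(323,200),.165),("grcollar",(323,203),.13),("coaster",(235,255),.005),("lid",(395,235),.05)]: print(n,at(m,px,z))
E
```

```text
cup [ 0.581  -0.0222  0.165 ]
grcollar [ 0.5758 -0.0227  0.13  ]
coaster [0.4185 0.2659 0.005 ]
lid [ 0.4803 -0.2538  0.05  ]
```

View pics/topc.png

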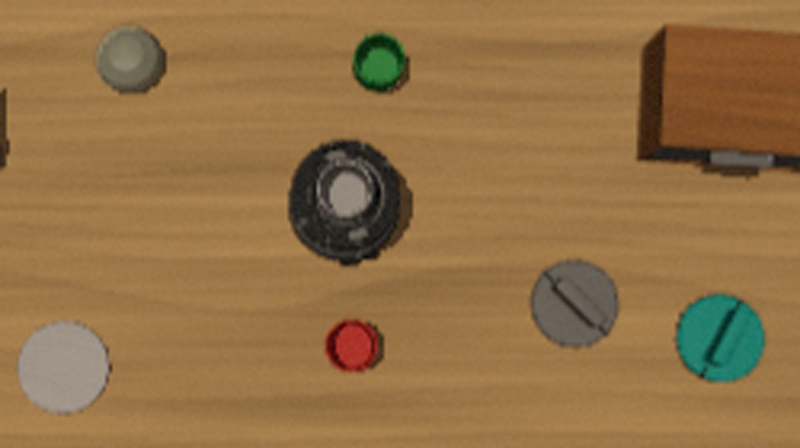

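```bash
cat >> h.py <<'E'
def tool(o):
    q=o["tool_rot"]; return R.from_quat([q[1],q[2],q[3],q[0]])
def plan(o,pos,yaw):
    """tool x at world yaw, pointing down -> delta cm, rotvec"""
    T=tool(o); G=R.from_matrix(np.array([[np.cos(yaw),np.sin(yaw),0],[np.sin(yaw),-np.cos(yaw),0],[0,0,-1]]))
    d=T.inv().apply(np.array(pos)-o["tcp_pos"])*100
    return d.round(2),(T.inv()*G).as_rotvec().round(4)
def st(o):
    x=tool(o).apply([1,0,0]); print("t",round(o["t"],3),"tcp",o["tcp_pos"],"yaw",np.arctan2(x[1],x[0]),"F",o["force"],"M",o["ft_torque"],"w",round(o["width"],4),"q",o["joint_positions"])
E
python3 - <<'E'
from cell import arm
from h import *
o=arm.get_obs();st(o)
m=arm.camera_model("wrist");T=tool(o)
print("cam in tool",T.inv().apply(m["extrinsics"][:3,3]-o["tcp_pos"]),T.inv().as_matrix()@m["extrinsics"][:3,:3])
print(plan(o,[.578,-.022,.29],1.45), plan(o,[.54,-.022,.30],1.45))
E
```

```text
t 0.15 tcp [ 0.2223 -0.5839  0.2309] yaw 0.36371828631299286 F [-0.1579  0.3854 -0.2356] M [ 0.0367 -0.0482 -0.0257] w 0.0854 q [ 1.1368  0.5219 -0.0363  1.5999  0.0212  1.0211 -0.1128]
cam in tool [ 0.071   0.0005 -0.1433] [[ 0.0014 -0.9612 -0.2759]
 [ 1.      0.0014  0.0003]
 [ 0.0001 -0.2759  0.9612]]
(array([ 53.23, -39.86,  -5.88]), array([-0.0008, -0.0004, -1.0863])) (array([ 49.68, -41.21,  -6.88]), array([-0.0008, -0.0004, -1.0863]))
```

Request:
send_rows:
  targets:
    - {"delta_pos":[10,-7.5,-6],"rotation":[0,0,-0.18],"claw":0}
    - {"delta_pos":[14,-11,-7],"rotation":[0,0,-0.36],"claw":0}
    - {"delta_pos":[18,-14.5,-7],"rotation":[0,0,-0.54],"claw":0}
    - {"delta_pos":[22.5,-18,-7],"rotation":[0,0,-0.72],"claw":0}
    - {"delta_pos":[27,-21.5,-7],"rotation":[0,0,-0.9],"claw":0}

```text
t: 0.78
tcp_pos: [0.3764, -0.323, 0.2999]
tool_rot: [0.0, 0.805, 0.593, -0.0]
force: [1.0, -0.7, -0.5]
width: 0.0855
```

Run:
```python
from cell import arm
from h import *
o=arm.get_obs();st(o)
print(plan(o,[.565,-.022,.29],1.45))
```

```text
t 0.775 tcp [ 0.3764 -0.323   0.2999] yaw 1.2694600030339147 F [ 1.0432 -0.7332 -0.4522] M [-0.0342 -0.0623  0.0112] w 0.0855 q [ 0.8685  0.2557 -0.3404  1.8317  0.0969  1.0696  0.1904]
(array([34.34,  9.07,  0.97]), array([ 0.0005,  0.0006, -0.1805]))
```

Run:
```python
from cell import arm
from h import *
cv2.imwrite("pics/w1.png",arm.camera("wrist"))
np.save("w1.npy",arm.camera_model("wrist")["extrinsics"])
```

```text
(no output)
```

View pics/w1.png

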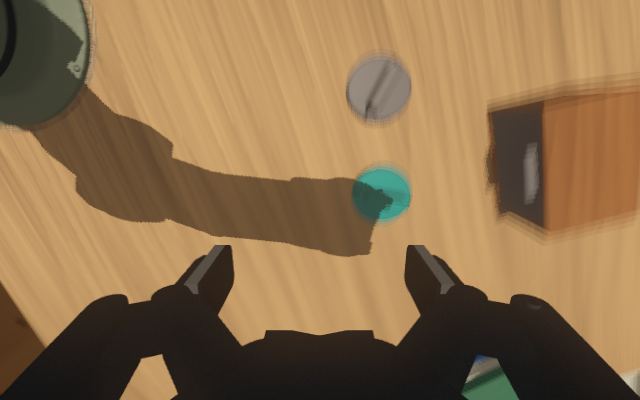

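Request:
send_rows:
  targets:
    - {"delta_pos":[6,1.6,0.2],"rotation":[0,0,-0.1],"claw":0}
    - {"delta_pos":[12,3.2,0.4],"rotation":[0,0,-0.18],"claw":0}
    - {"delta_pos":[18,4.8,0.6],"rotation":[0,0,-0.18],"claw":0}
    - {"delta_pos":[24,6.4,0.8],"rotation":[0,0,-0.18],"claw":0}
    - {"delta_pos":[30,8,1],"rotation":[0,0,-0.18],"claw":0}

```text
t: 1.45
tcp_pos: [0.5435, -0.0614, 0.2893]
tool_rot: [0.0, 0.751, 0.661, -0.0]
force: [1.5, -1.4, 0.6]
width: 0.0853
```

Run:
```python
from cell import arm
from h import *
o=arm.get_obs();st(o)
m=arm.camera_model("wrist"); np.save("w2.npy",m["extrinsics"])
cv2.imwrite("pics/w2.png",arm.camera("wrist"))
```

```text
t 1.45 tcp [ 0.5435 -0.0614  0.2893] yaw 1.4431429592469152 F [ 1.5432 -1.4346  0.571 ] M [-0.0665 -0.0866  0.0301] w 0.0853 q [ 0.3843  0.3726 -0.5049  1.7175  0.1988  1.1025 -0.3094]
```

View pics/w2.png

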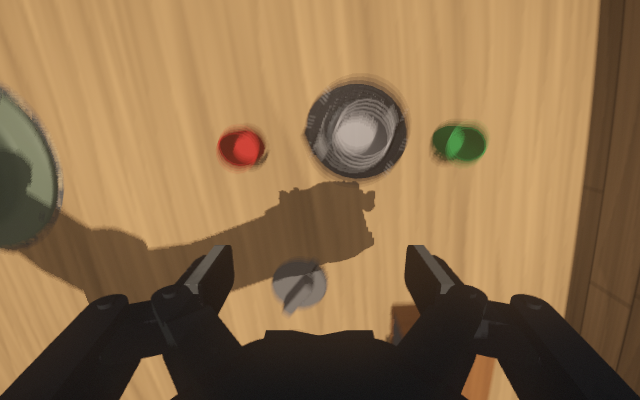

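Motion blur in both: the arm was still settling. I'll take another picture while it holds.

Request:
send_rows:
  targets:
    - {"delta_pos":[-2,0,-2],"rotation":[0,0,0],"claw":0}
    - {"delta_pos":[-2,0,-2],"rotation":[0,0,0],"claw":0}
    - {"delta_pos":[-2,0,-2],"rotation":[0,0,0],"claw":0}

```text
t: 1.88
tcp_pos: [0.5399, -0.0828, 0.309]
tool_rot: [-0.0, 0.751, 0.661, -0.0]
force: [0.4, 0.6, 0.7]
width: 0.0852
```

Run:
```python
from cell import arm
from h import *
o=arm.get_obs();st(o)
m=arm.camera_model("wrist"); np.save("w3.npy",m["extrinsics"])
im=arm.camera("wrist");cv2.imwrite("pics/w3.png",im)
cv2.imwrite("pics/w3c.png",cv2.resize(im[40:220,260:460],None,fx=3.3,fy=3.3,interpolation=cv2.INTER_CUBIC))
```

```text
t 1.875 tcp [ 0.5399 -0.0828  0.309 ] yaw 1.4433663903915617 F [0.4481 0.5981 0.7066] M [-0.0104  0.0255 -0.0412] w 0.0852 q [ 0.423   0.353  -0.5012  1.6916  0.1834  1.1442 -0.2559]
```

View pics/w3c.png

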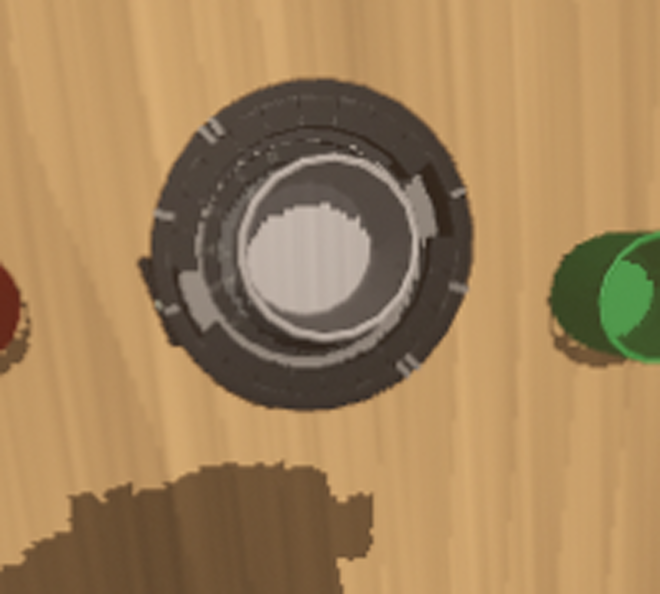

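View pics/w3.png

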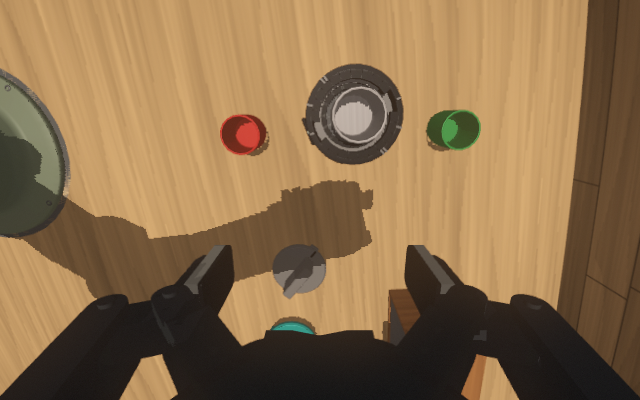

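The crop shows the steel cup in the collar. Clockwise from each notch: notch mark right (457,192), half mark (457,288), double lock (407,365). The opposite set is (165,310), (163,215), (210,130). Next I fit the centre and angle.

Run:
```python
from cell import arm
from h import *
m=arm.camera_model("wrist"); m["extrinsics"]=np.load("w3.npy")
f=lambda p:(p[0]/3.3+260-.35,p[1]/3.3+40-.35)
A=[(457,192),(457,288),(407,365)];B=[(165,310),(163,215),(210,130)]
PA=[at(m,f(p),.13) for p in A];PB=[at(m,f(p),.13) for p in B]
c=np.mean(PA+PB,0);print("c",c)
for P in PA+PB:
    d=P-c;print(np.hypot(*d[:2]),np.degrees(np.arctan2(d[1],d[0])))
# collar outline circle & cup rim
for nm,z,pts in [("collar",.13,[(150,245),(473,235),(310,78),(310,410)]),("rim",.165,[(239,248),(419,245),(333,154),(325,341)])]:
    P=np.array([at(m,f(p),z) for p in pts]); 
    M=np.c_[2*P[:,:2],np.ones(len(P))];s=np.linalg.lstsq(M,(P[:,:2]**2).sum(1),rcond=None)[0];print(nm,s[:2],np.sqrt(s[2]+s[0]**2+s[1]**2))
# lid rough from w3: flange centre px (299,269), bar ends
print(at(m,(299,269),.024)); a=at(m,(287,296),.064);b=at(m,(317,248),.064);print(a,b,(a+b)/2,np.degrees(np.arctan2(*(b-a)[:2][::-1])))
o=arm.get_obs();print(plan(o,[*s[:2],.20],o and 1.4434))
```

```text
c [ 0.5867 -0.0195  0.13  ]
0.049847574053081996 14.659673657202438
0.049649628341849945 -20.52994966657944
0.049496099362226535 -54.92332517920586
0.05091356376246834 -165.66926429113315
0.04905960332674905 159.52612203289607
0.04936828166195275 124.37730972312612
collar [ 0.587  -0.0193] 0.0521897041645202
rim [ 0.5879 -0.019 ] 0.02605764125150031
[ 0.4864 -0.2524  0.024 ]
[ 0.4671 -0.2742  0.064 ] [ 0.5234 -0.1993  0.064 ] [ 0.4953 -0.2368  0.064 ] 53.067670291611634
(array([ 6.92,  3.97, 10.89]), array([-0.0007, -0.0001,  0.0003]))
```

Fit: collar centre (0.587, -0.019), mark radius 49–51 mm (49 expected), marks 35° apart, notch axis at 14.6°, rim radius 26 mm (26.5 expected). All consistent, so I move above the cup.

Request:
send_rows:
  targets:
    - {"delta_pos":[4,2,4],"rotation":[0,0,0],"claw":0}
    - {"delta_pos":[6.9,4,8.5],"rotation":[0,0,0],"claw":0}
    - {"delta_pos":[6.9,4,9],"rotation":[0,0,0],"claw":0}
    - {"delta_pos":[6.9,4,9],"rotation":[0,0,0],"claw":0}

```text
t: 2.42
tcp_pos: [0.5882, -0.0196, 0.2191]
tool_rot: [-0.0, 0.751, 0.661, -0.0]
force: [0.4, -0.3, -0.5]
width: 0.0857
```

Run:
```python
from cell import arm
from h import *
o=arm.get_obs();st(o)
m=arm.camera_model("wrist"); np.save("w4.npy",m["extrinsics"])
im=arm.camera("wrist");cv2.imwrite("pics/w4.png",im)
print(plan(o,[.5875,-.0192,.13],1.4434))
t=np.linspace(0,2*np.pi,60)
for (x,y,z,r) in [(.5875,-.0192,.165,.0265),(.587,-.0195,.13,.0525)]:
    for p in proj(m,np.c_[x+r*np.cos(t),y+r*np.sin(t),0*t+z]): cv2.circle(im,tuple(int(v) for v in p.round()),1,(0,0,255),-1)
cv2.imwrite("pics/w4o.png",im)
```

```text
t 2.425 tcp [ 0.5882 -0.0196  0.2191] yaw 1.4438511571535595 F [ 0.4171 -0.2739 -0.472 ] M [-0.0561 -0.0039 -0.02  ] w 0.0857 q [ 0.2751  0.5137 -0.488   1.6936  0.2763  1.0044 -0.4361]
(array([ 0.03, -0.06,  8.91]), array([-0.0011,  0.0001,  0.0005]))
```

View pics/w4o.png

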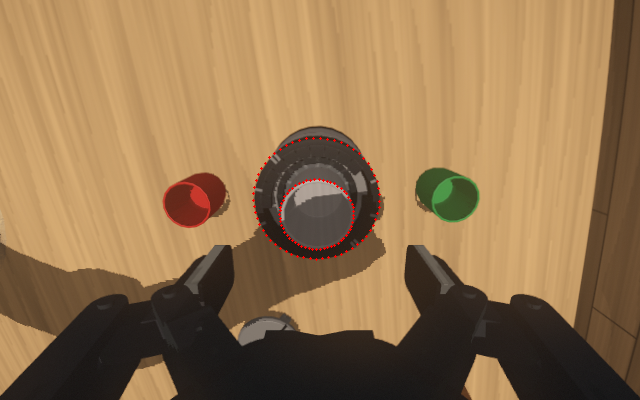

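Overlay lies on the rim and collar. I descend and grip.

Request:
send_rows:
  targets:
    - {"delta_pos":[0,0,3.5],"rotation":[0,0,0],"claw":0}
    - {"delta_pos":[0,0,6.5],"rotation":[0,0,0],"claw":0}
    - {"delta_pos":[0,0,8.9],"rotation":[0,0,0],"claw":0}
    - {"delta_pos":[0,0,8.9],"rotation":[0,0,0],"claw":0}
    - {"delta_pos":[0,0,8.9],"rotation":[0,0,0],"claw":100}
  force: 35

```text
t: 3.1
tcp_pos: [0.5892, -0.0198, 0.1321]
tool_rot: [0.001, 0.751, 0.661, 0.001]
force: [-0.2, 1.4, 0.0]
width: 0.0696
```

Request:
send_rows:
  targets:
    - {"delta_pos":[0,0,0],"rotation":[0,0,0],"claw":120}
    - {"delta_pos":[0,0,0],"rotation":[0,0,0],"claw":160}
    - {"delta_pos":[0,0,0],"rotation":[0,0,0],"claw":255}
    - {"delta_pos":[0,0,0],"rotation":[0,0,0],"claw":255}

```text
t: 3.6
tcp_pos: [0.5892, -0.0196, 0.1321]
tool_rot: [0.001, 0.751, 0.661, 0.001]
force: [-4.3, -1.4, 11.9]
width: 0.0517
```

Run:
```python
from cell import arm
from h import *
o=arm.get_obs();st(o)
cv2.imwrite("pics/w5.png",arm.camera("wrist"))
```

```text
t 3.6 tcp [ 0.5892 -0.0196  0.1321] yaw 1.4435515791485931 F [-4.3135 -1.3872 11.9024] M [-0.2109  0.8008  0.1392] w 0.0517 q [ 0.2446  0.6184 -0.4489  1.7677  0.348   0.8327 -0.4955]
```

View pics/w5.png

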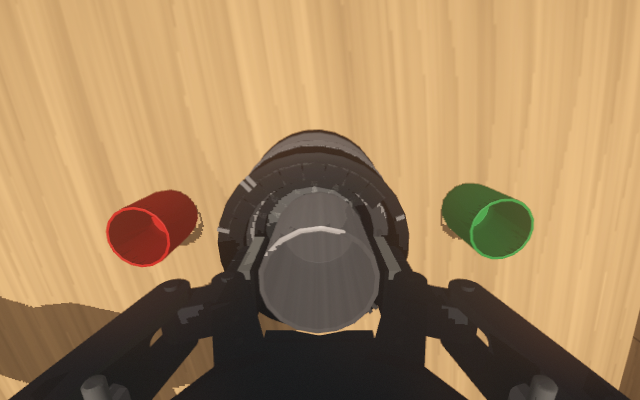

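Request:
send_rows:
  targets:
    - {"delta_pos":[0,0,-1],"rotation":[0,0,0],"claw":255}
    - {"delta_pos":[0,0,-3],"rotation":[0,0,0],"claw":255}
    - {"delta_pos":[0,0,-6],"rotation":[0,0,0],"claw":255}
    - {"delta_pos":[1,0,-9],"rotation":[0,0,0],"claw":255}
    - {"delta_pos":[4,0,-10],"rotation":[0,0,0],"claw":255}

```text
t: 4.28
tcp_pos: [0.5944, 0.0193, 0.2332]
tool_rot: [0.001, 0.751, 0.66, 0.001]
force: [-0.5, -0.6, -2.3]
width: 0.0516
```

Run:
```python
from cell import arm
from h import *
o=arm.get_obs();st(o)
print(at(arm.camera_model("side"),(299,320),.005),at(arm.camera_model("top"),(235.2,254.8),.005))
print(plan(o,[.4185,.266,.16],1.4434),plan(o,[.45,.16,.22],1.4434),plan(o,[.45,.16,.22],2.0))
```

```text
t 4.275 tcp [0.5944 0.0193 0.2332] yaw 1.4410447824519157 F [-0.5069 -0.6386 -2.2903] M [ 0.0129 -0.0565 -0.0251] w 0.0516 q [ 0.2139  0.5073 -0.4967  1.6653  0.2739  1.0356 -0.4999]
[0.419 0.271 0.005] [0.4191 0.2653 0.005 ]
(array([ 22.19, -20.66,   7.25]), array([ 0.0032,  0.0002, -0.0024])) (array([ 12.08, -16.15,   1.27]), array([ 0.0032,  0.0002, -0.0024])) (array([ 12.08, -16.15,   1.27]), array([ 0.0031,  0.001 , -0.559 ]))
```

Request:
send_rows:
  targets:
    - {"delta_pos":[3,-4,0.3],"rotation":[0,0,-0.14],"claw":255}
    - {"delta_pos":[6,-8,0.6],"rotation":[0,0,-0.28],"claw":255}
    - {"delta_pos":[9,-12,1],"rotation":[0,0,-0.42],"claw":255}
    - {"delta_pos":[12,-16,1.3],"rotation":[0,0,-0.56],"claw":255}
    - {"delta_pos":[12,-16,1.3],"rotation":[0,0,-0.56],"claw":255}

```text
t: 4.9
tcp_pos: [0.4482, 0.1619, 0.2184]
tool_rot: [0.0, 0.536, 0.844, 0.0]
force: [0.5, -0.5, -0.5]
width: 0.0512
```

Request:
send_rows:
  targets:
    - {"delta_pos":[0,0,0],"rotation":[0,0,0],"claw":255}
    - {"delta_pos":[0,0,0],"rotation":[0,0,0],"claw":255}

```text
t: 5.15
tcp_pos: [0.4508, 0.1589, 0.2176]
tool_rot: [0.0, 0.54, 0.842, 0.0]
force: [1.2, 0.1, -0.8]
width: 0.0512
```

Run:
```python
from cell import arm
from h import *
o=arm.get_obs();st(o)
m=arm.camera_model("wrist"); np.save("w6.npy",m["extrinsics"])
im=arm.camera("wrist");cv2.imwrite("pics/w6.png",im)
t=np.linspace(0,2*np.pi,60)
for (x,y,z,r) in [(.419,.267,.005,.0475)]:
    for p in proj(m,np.c_[x+r*np.cos(t),y+r*np.sin(t),0*t+z]): cv2.circle(im,tuple(int(v) for v in p.round()),1,(0,0,255),-1)
cv2.imwrite("pics/w6o.png",im)
```

```text
t 5.15 tcp [0.4508 0.1589 0.2176] yaw 2.0018068551085637 F [ 1.2306  0.0541 -0.7691] M [-0.058  -0.007  -0.0318] w 0.0512 q [ 0.0942  0.3748 -0.7018  1.9648  0.3049  0.9077 -0.3326]
```

View pics/w6o.png

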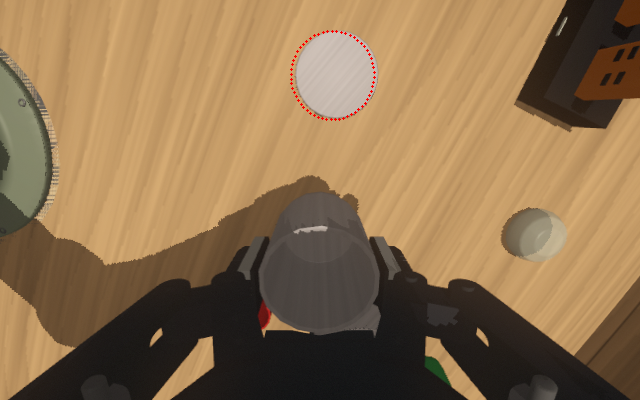

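Run:
```python
from cell import arm
from h import *
o=arm.get_obs()
print(plan(o,[.4205,.268,.10],2.0018),plan(o,[.4205,.268,.039],2.0018))
```

```text
(array([11.17,  1.81, 11.75]), array([0.0002, 0.0001, 0.0001])) (array([11.17,  1.81, 17.85]), array([0.0002, 0.0001, 0.0001]))
```

Request:
send_rows:
  targets:
    - {"delta_pos":[3.5,0.6,3],"rotation":[0,0,0],"claw":255}
    - {"delta_pos":[7.5,1.2,6.5],"rotation":[0,0,0],"claw":255}
    - {"delta_pos":[11.2,1.8,10],"rotation":[0,0,0],"claw":255}
    - {"delta_pos":[11.2,1.8,13],"rotation":[0,0,0],"claw":255}
    - {"delta_pos":[11.2,1.8,15],"rotation":[0,0,0],"claw":255}

```text
t: 5.82
tcp_pos: [0.4193, 0.2687, 0.0659]
tool_rot: [-0.0, 0.539, 0.842, -0.001]
force: [0.5, 0.3, -0.9]
width: 0.0518
```

Request:
send_rows:
  targets:
    - {"delta_pos":[0,0,1],"rotation":[0,0,0],"claw":255}
    - {"delta_pos":[0,0,2],"rotation":[0,0,0],"claw":255}
    - {"delta_pos":[0,0,2.7],"rotation":[0,0,0],"claw":255}
    - {"delta_pos":[0,0,2.7],"rotation":[0,0,0],"claw":255}

```text
t: 6.32
tcp_pos: [0.4195, 0.2687, 0.0403]
tool_rot: [-0.0, 0.539, 0.842, -0.0]
force: [-0.4, 0.0, -0.9]
width: 0.0514
```

Run:
```python
from cell import arm
from h import *
o=arm.get_obs();st(o)
cv2.imwrite("pics/w7.png",arm.camera("wrist"))
s=arm.camera("side");cv2.imwrite("pics/s7.png",cv2.resize(s[220:370,220:400],None,fx=3.3,fy=3.3))
```

```text
t 6.325 tcp [0.4195 0.2687 0.0403] yaw 2.003577134001964 F [-0.3927  0.0033 -0.9174] M [-0.0247  0.0394  0.0505] w 0.0514 q [-0.3007  0.6783 -0.5208  2.0427  0.6105  0.5759 -0.8187]
```

View pics/s7.png

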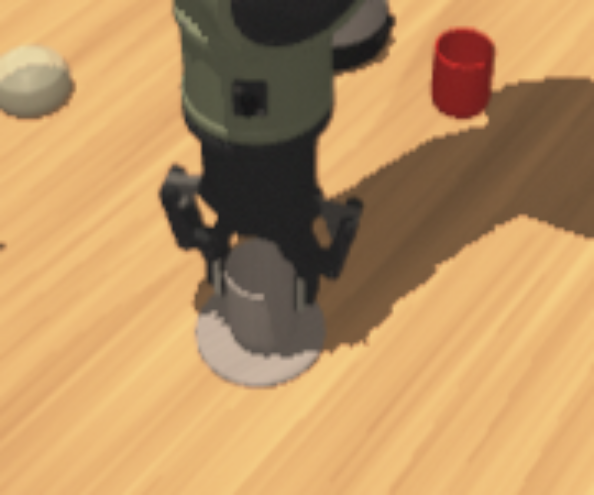

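View pics/w7.png

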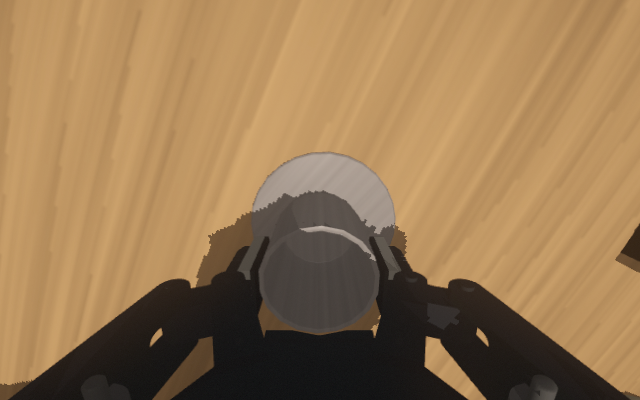

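Cup is over the coaster and centred to a few mm. I lower it in small steps until contact.

Request:
send_rows:
  targets:
    - {"delta_pos":[0,0,0.2],"rotation":[0,0,0],"claw":255}
    - {"delta_pos":[0,0,0.4],"rotation":[0,0,0],"claw":255}
    - {"delta_pos":[0,0,0.5],"rotation":[0,0,0],"claw":255}
    - {"delta_pos":[0,0,0.5],"rotation":[0,0,0],"claw":255}

```text
t: 6.92
tcp_pos: [0.4194, 0.2688, 0.0353]
tool_rot: [-0.0, 0.539, 0.842, -0.0]
force: [0.7, 0.3, -1.0]
width: 0.0514
```

Request:
send_rows:
  targets:
    - {"delta_pos":[0,0,0.05],"rotation":[0,0,0],"claw":255}
    - {"delta_pos":[0,0,0.1],"rotation":[0,0,0],"claw":255}

```text
t: 7.18
tcp_pos: [0.4195, 0.2688, 0.0344]
tool_rot: [-0.0, 0.539, 0.843, 0.0]
force: [0.4, 0.7, -0.4]
width: 0.0517
```

Request:
send_rows:
  targets:
    - {"delta_pos":[0,0,0.05],"rotation":[0,0,0],"claw":255}
    - {"delta_pos":[0,0,0.05],"rotation":[0,0,0],"claw":255}

```text
t: 7.42
tcp_pos: [0.4195, 0.2688, 0.0341]
tool_rot: [0.0, 0.539, 0.842, 0.0]
force: [-1.7, -1.4, 4.8]
width: 0.0515
```

Request:
send_rows:
  targets:
    - {"delta_pos":[0,0,0.05],"rotation":[0,0,0],"claw":255}
    - {"delta_pos":[0,0,0.05],"rotation":[0,0,0],"claw":255}

```text
t: 7.68
tcp_pos: [0.4195, 0.2688, 0.034]
tool_rot: [0.0, 0.539, 0.843, 0.0]
force: [-4.3, -3.3, 18.2]
width: 0.0514
```

Request:
send_rows:
  targets:
    - {"delta_pos":[0,0,-0.05],"rotation":[0,0,0],"claw":255}
    - {"delta_pos":[0,0,-0.05],"rotation":[0,0,0],"claw":85}
    - {"delta_pos":[0,0,-0.05],"rotation":[0,0,0],"claw":60}
    - {"delta_pos":[0,0,-0.05],"rotation":[0,0,0],"claw":20}
    - {"delta_pos":[0,0,-0.05],"rotation":[0,0,0],"claw":0}

```text
t: 8.3
tcp_pos: [0.4194, 0.2688, 0.0338]
tool_rot: [-0.0, 0.539, 0.842, -0.0]
force: [0.1, -0.2, -0.2]
width: 0.0852
```

Run:
```python
from cell import arm
from h import *
o=arm.get_obs();st(o)
cv2.imwrite("pics/w8.png",arm.camera("wrist"))
```

```text
t 8.3 tcp [0.4194 0.2688 0.0338] yaw 2.0037639129630667 F [ 0.0761 -0.2265 -0.1561] M [ 0.0114 -0.0249  0.011 ] w 0.0852 q [-0.3084  0.689  -0.5108  2.0446  0.6216  0.5629 -0.8283]
```

View pics/w8.png

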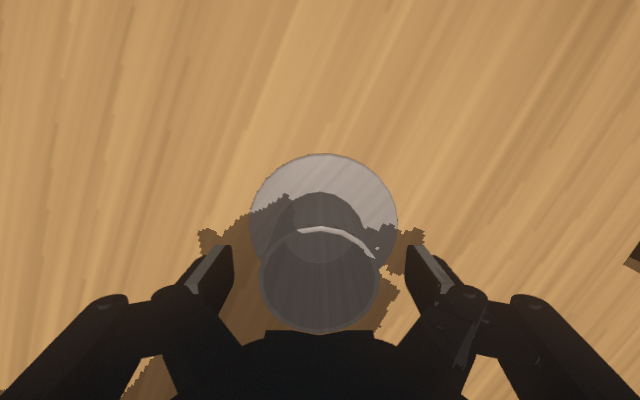

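Request:
send_rows:
  targets:
    - {"delta_pos":[0,0,-2],"rotation":[0,0,0],"claw":0}
    - {"delta_pos":[0,0,-6],"rotation":[0,0,0],"claw":0}
    - {"delta_pos":[0,0,-11],"rotation":[0,0,0],"claw":0}
    - {"delta_pos":[0,0,-16],"rotation":[0,0,0],"claw":0}
    - {"delta_pos":[0,0,-18],"rotation":[0,0,0],"claw":0}

```text
t: 8.98
tcp_pos: [0.42, 0.2692, 0.2165]
tool_rot: [0.001, 0.539, 0.842, 0.001]
force: [-1.1, 0.7, -0.5]
width: 0.0854
```

Run:
```python
from cell import arm
from h import *
o=arm.get_obs();st(o)
cv2.imwrite("pics/w9.png",arm.camera("wrist"))
print(plan(o,[.486,-.252,.20],.925),plan(o,[.45,.02,.22],1.4))
```

```text
t 8.975 tcp [0.42   0.2692 0.2165] yaw 2.0035705327922004 F [-1.1454  0.7308 -0.4604] M [ 0.0043 -0.0369 -0.0112] w 0.0854 q [-0.1306  0.4151 -0.7222  1.9178  0.3403  0.9298 -0.5841]
(array([-50.08, -15.88,   1.59]), array([ 0.0027, -0.0018,  1.0786])) (array([-23.88,  -7.73,  -0.38]), array([ 0.003 , -0.0011,  0.6036]))
```

View pics/w9.png

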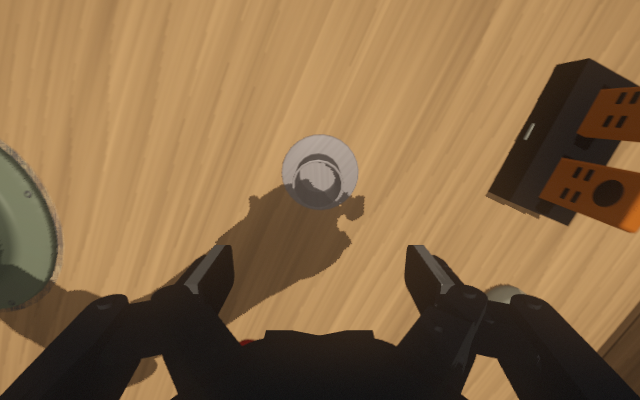

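The cup stands upright, wholly on the coaster at (319,172). Now I go over the grey lid.

Request:
send_rows:
  targets:
    - {"delta_pos":[-5,-1.6,-0.5],"rotation":[0,0,0.12],"claw":0}
    - {"delta_pos":[-10,-3.2,-0.5],"rotation":[0,0,0.24],"claw":0}
    - {"delta_pos":[-15,-4.8,-0.5],"rotation":[0,0,0.36],"claw":0}
    - {"delta_pos":[-20,-6.4,-0.5],"rotation":[0,0,0.48],"claw":0}
    - {"delta_pos":[-25,-8,-0.5],"rotation":[0,0,0.6],"claw":0}

```text
t: 9.65
tcp_pos: [0.4516, 0.0065, 0.2188]
tool_rot: [0.0, 0.765, 0.644, 0.0]
force: [0.6, 0.2, 0.3]
width: 0.0855
```

Run:
```python
from cell import arm
from h import *
o=arm.get_obs();st(o)
print(plan(o,[.486,-.252,.20],.925))
```

```text
t 9.65 tcp [0.4516 0.0065 0.2188] yaw 1.3997383983099045 F [0.5608 0.2099 0.3034] M [ 0.0059 -0.0319  0.0222] w 0.0855 q [ 0.2948  0.2997 -0.5321  2.0301  0.199   0.861  -0.5193]
(array([-24.89,   7.79,   1.88]), array([0.0002, 0.    , 0.4747]))
```

Request:
send_rows:
  targets:
    - {"delta_pos":[-6,1.9,0],"rotation":[0,0,0.12],"claw":0}
    - {"delta_pos":[-12,3.8,0.5],"rotation":[0,0,0.24],"claw":0}
    - {"delta_pos":[-18,5.7,1],"rotation":[0,0,0.36],"claw":0}
    - {"delta_pos":[-23,7.3,1.5],"rotation":[0,0,0.47],"claw":0}
    - {"delta_pos":[-25,7.8,1.9],"rotation":[0,0,0.47],"claw":0}

```text
t: 10.28
tcp_pos: [0.4866, -0.2542, 0.199]
tool_rot: [0.0, 0.894, 0.448, -0.0]
force: [-0.0, 0.3, 0.6]
width: 0.0854
```

Request:
send_rows:
  targets:
    - {"delta_pos":[0,0,0],"rotation":[0,0,0],"claw":0}
    - {"delta_pos":[0,0,0],"rotation":[0,0,0],"claw":0}

```text
t: 10.52
tcp_pos: [0.4872, -0.2497, 0.1999]
tool_rot: [-0.0, 0.892, 0.451, 0.0]
force: [0.5, 0.4, 0.5]
width: 0.0851
```

Run:
```python
from cell import arm
from h import *
o=arm.get_obs();st(o)
m=arm.camera_model("wrist"); np.save("w10.npy",m["extrinsics"])
im=arm.camera("wrist");cv2.imwrite("pics/w10.png",im)
cv2.imwrite("pics/w10c.png",cv2.resize(im[130:290,230:430],None,fx=3.5,fy=3.5,interpolation=cv2.INTER_CUBIC))
t=np.linspace(0,2*np.pi,60)
```

```text
t 10.525 tcp [ 0.4872 -0.2497  0.1999] yaw 0.9359462193125657 F [0.5029 0.3706 0.477 ] M [ 0.0254 -0.0089  0.0197] w 0.0851 q [ 0.5995  0.4505 -0.3143  1.8267  0.1731  0.8915 -0.4295]
```

View pics/w10c.png

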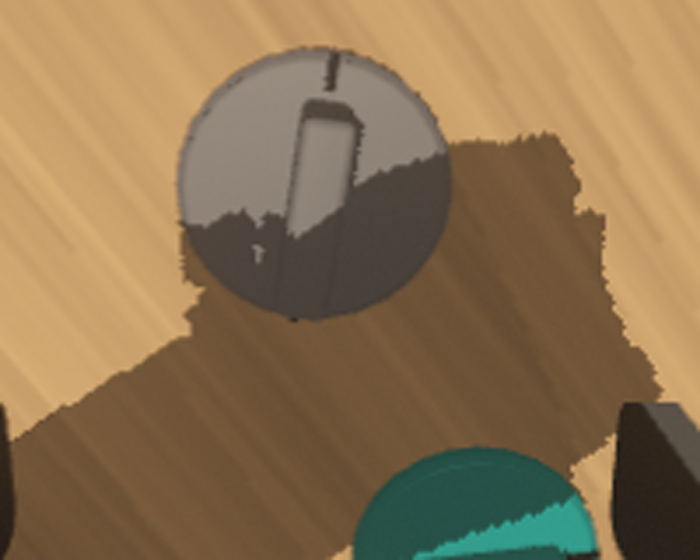

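View pics/w10.png

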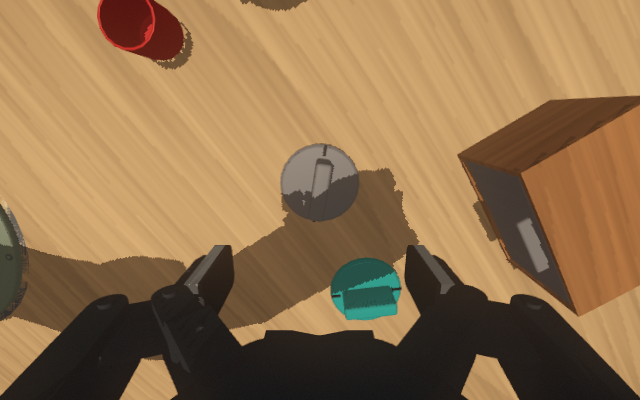

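Run:
```python
from cell import arm
from h import *
m=arm.camera_model("wrist"); m["extrinsics"]=np.load("w10.npy")
f=lambda p:(p[0]/3.5+230-.36,p[1]/3.5+130-.36)
P=np.array([at(m,f(p),.022) for p in [(179,183),(451,185),(315,47),(315,319),(219,87),(411,87),(410,280),(219,280)]])
M=np.c_[2*P[:,:2],np.ones(len(P))];s=np.linalg.lstsq(M,(P[:,:2]**2).sum(1),rcond=None)[0];print("flange",s[:2],np.sqrt(s[2]+s[0]**2+s[1]**2))
ang=lambda a,b:np.degrees(np.arctan2(*(b-a)[:2][::-1]))
for a,b,z in [((275,305),(302,122),.064),((326,312),(354,130),.064),((293,319),(335,58),.024),((330,88),(335,56),.024)]: print(ang(at(m,f(a),z),at(m,f(b),z)))
a,b=[at(m,f(p),.064) for p in [(330,118),(302,315)]];print(a,b,(a+b)/2,np.linalg.norm(a-b))
c,e=[at(m,f(p),.064) for p in [(302,122),(356,128)]];print("thick",np.linalg.norm(c-e))
im=cv2.imread("pics/w10.png")
def ov(c,yaw):
    g=im.copy()
    t=np.linspace(0,2*np.pi,80)
    pts=[np.c_[c[0]+.045*np.cos(t),c[1]+.045*np.sin(t),0*t+.024]]
    for z in(.064,):
        for sx,sy in[(1,1),(1,-1),(-1,1),(-1,-1)]:
            pass
        u=np.array([np.cos(yaw),np.sin(yaw),0]);v=np.array([-u[1],u[0],0])
        C=np.array([c[0],c[1],z])
        for k in np.linspace(-1,1,30):
            pts+= [[C+.03*k*u+.008*v],[C+.03*k*u-.008*v]]
            pts+= [[C+.03*u+.008*k*v],[C-.03*u+.008*k*v]]
    for q in pts:
        for p in proj(m,q):
            x,y=((p-[230,130]+.36)*3.5);yield x,y
big=cv2.imread("pics/w10c.png")
for x,y in ov(s[:2],np.radians(45.6)): cv2.circle(big,(int(x),int(y)),1,(0,0,255),-1)
cv2.imwrite("pics/w10o.png",big)
```

```text
flange [ 0.4858 -0.2545] 0.044488251810400954
45.21638258718938
45.66724444228807
44.81494089592384
45.0769445240181
[ 0.5067 -0.233   0.064 ] [ 0.4662 -0.2749  0.064 ] [ 0.4864 -0.254   0.064 ] 0.05824644724577565
thick 0.0150098248754654
```

View pics/w10o.png

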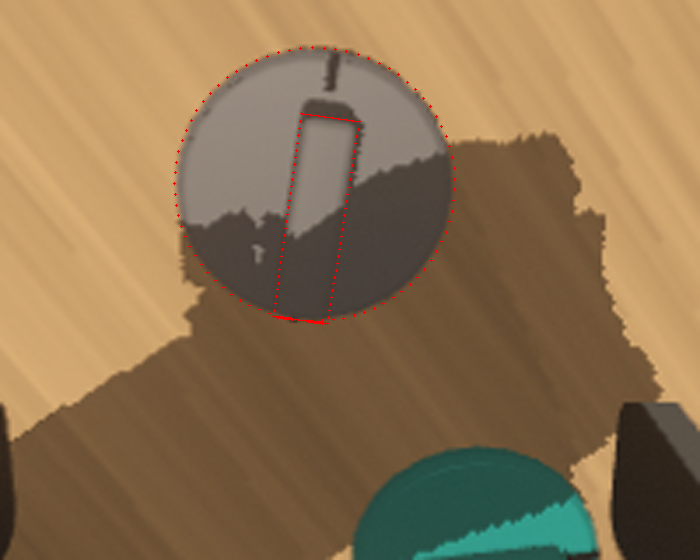

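Run:
```python
from cell import arm
from h import *
m=arm.camera_model("wrist"); m["extrinsics"]=np.load("w10.npy")
print(at(m,(366,290),.03),at(m,(520,225),.096),at(m,(545,270),.096),at(m,(460,155),.115),at(m,(520,172),.115))
o=arm.get_obs()
print(plan(o,[.486,-.2543,.09],.79),plan(o,[.486,-.2543,.0295],.79))
```

```text
[ 0.4533 -0.3959  0.03  ] [ 0.6222 -0.3818  0.096 ] [ 0.6225 -0.4408  0.096 ] [ 0.6015 -0.2838  0.115 ] [ 0.6351 -0.3251  0.115 ]
(array([-0.45,  0.17, 11.  ]), array([-0.0001, -0.0004,  0.1461])) (array([-0.45,  0.17, 17.05]), array([-0.0001, -0.0004,  0.1461]))
```

Request:
send_rows:
  targets:
    - {"delta_pos":[-0.45,0.15,4],"rotation":[0,0,0.146],"claw":0}
    - {"delta_pos":[-0.45,0.15,9],"rotation":[0,0,0.146],"claw":0}
    - {"delta_pos":[-0.45,0.15,13],"rotation":[0,0,0.146],"claw":0}
    - {"delta_pos":[-0.45,0.15,15],"rotation":[0,0,0.146],"claw":0}
    - {"delta_pos":[-0.45,0.15,15],"rotation":[0,0,0.146],"claw":0}

```text
t: 11.2
tcp_pos: [0.4853, -0.2543, 0.0491]
tool_rot: [-0.001, 0.923, 0.385, -0.001]
force: [0.1, -0.7, 0.8]
width: 0.0851
```

Run:
```python
from cell import arm
from h import *
o=arm.get_obs();st(o)
im=arm.camera("wrist")
cv2.imwrite("pics/w11.png",im)
print(plan(o,[.486,-.2543,.030],.79))
```

```text
t 11.2 tcp [ 0.4853 -0.2543  0.0491] yaw 0.7896571192257601 F [ 0.0684 -0.6937  0.8083] M [ 0.012  -0.0346 -0.0109] w 0.0851 q [ 0.5329  0.6709 -0.2186  1.9222  0.2489  0.5765 -0.6308]
(array([0.05, 0.06, 1.91]), array([-0.0021,  0.0003, -0.0003]))
```

View pics/w11.png

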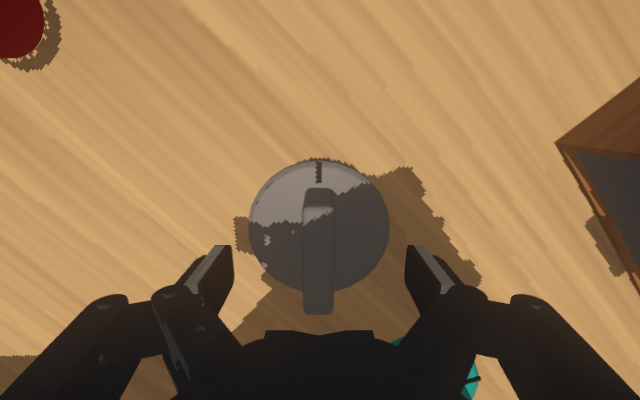

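Request:
send_rows:
  targets:
    - {"delta_pos":[0,0,1.2],"rotation":[0,0,0],"claw":0}
    - {"delta_pos":[0,0,1.9],"rotation":[0,0,0],"claw":0}
    - {"delta_pos":[0,0,1.9],"rotation":[0,0,0],"claw":100}
    - {"delta_pos":[0,0,1.9],"rotation":[0,0,0],"claw":180}
    - {"delta_pos":[0,0,1.9],"rotation":[0,0,0],"claw":255}
  force: 70

```text
t: 11.88
tcp_pos: [0.4858, -0.2558, 0.0312]
tool_rot: [0.0, 0.923, 0.384, 0.0]
force: [-1.8, 1.2, 0.6]
width: 0.0322
```

Request:
send_rows:
  targets:
    - {"delta_pos":[0,0,0],"rotation":[0,0,0],"claw":255}
    - {"delta_pos":[0,0,0],"rotation":[0,0,0],"claw":255}
    - {"delta_pos":[0,0,0],"rotation":[0,0,0],"claw":255}

```text
t: 12.25
tcp_pos: [0.4858, -0.2558, 0.0312]
tool_rot: [0.0, 0.923, 0.384, 0.0]
force: [-0.7, 0.0, 5.3]
width: 0.0155
```

Run:
```python
from cell import arm
from h import *
o=arm.get_obs();st(o)
im=arm.camera("wrist")
cv2.imwrite("pics/w12.png",im)
```

```text
t 12.25 tcp [ 0.4858 -0.2558  0.0312] yaw 0.7876786723944444 F [-0.6744  0.0117  5.304 ] M [ 0.0711  0.1819 -0.0215] w 0.0155 q [ 0.5258  0.7015 -0.2065  1.9259  0.2607  0.5393 -0.641 ]
```

View pics/w12.png

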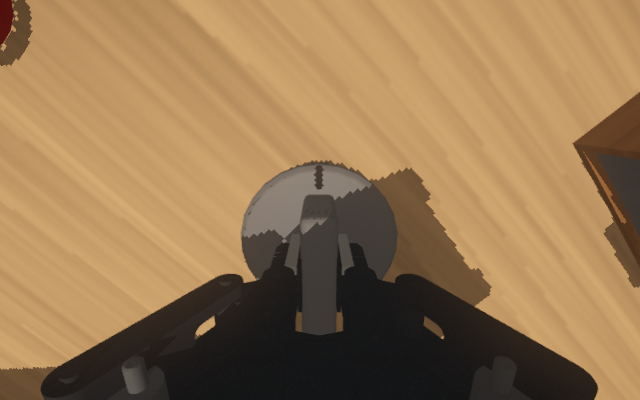

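Run:
```python
from cell import arm
from h import *
o=arm.get_obs();m=arm.camera_model("wrist");T=tool(o)
for px,z in [((319,162),.022),((242,236),.022),((397,236),.022),((319,166),.024),((319,195),.064),((319,333),.064),((302,250),.064),((337,250),.064)]:
    print(px,T.inv().apply(at(m,px,z)-o["tcp_pos"]))
print(plan(o,[.54,-.16,.24],.60),plan(o,[.586,-.02,.23],.255))
```

```text
(319, 162) [0.0464 0.0009 0.0092]
(242, 236) [ 0.0042 -0.0428  0.0092]
(397, 236) [0.0043 0.0452 0.0093]
(319, 166) [0.0447 0.0009 0.0072]
(319, 195) [ 0.0401  0.0009 -0.0328]
(319, 333) [-0.0258  0.001  -0.0328]
(302, 250) [ 0.0163 -0.0062 -0.0328]
(337, 250) [ 0.0163  0.0084 -0.0328]
(array([ 10.62,  -2.91, -20.88]), array([ 0.0005, -0.0002,  0.1877])) (array([ 23.78,  -9.53, -19.88]), array([ 0.0005, -0.0003,  0.5327]))
```

Request:
send_rows:
  targets:
    - {"delta_pos":[0,0,-1],"rotation":[0,0,0],"claw":255}
    - {"delta_pos":[0,0,-5],"rotation":[0,0,0.08],"claw":255}
    - {"delta_pos":[0,0,-10],"rotation":[0,0,0.16],"claw":255}
    - {"delta_pos":[0,0,-16],"rotation":[0,0,0.24],"claw":255}
    - {"delta_pos":[0,0,-21],"rotation":[0,0,0.3],"claw":255}

```text
t: 12.92
tcp_pos: [0.4855, -0.2555, 0.2438]
tool_rot: [0.0, 0.971, 0.24, 0.001]
force: [1.1, 0.8, -1.4]
width: 0.0152
```

Run:
```python
from cell import arm
from h import *
o=arm.get_obs();st(o)
print(plan(o,[.50,-.042,.26],.255))
```

```text
t 12.925 tcp [ 0.4855 -0.2555  0.2438] yaw 0.4856386212446606 F [ 1.103   0.8246 -1.4236] M [-0.062  -0.0584 -0.0361] w 0.0152 q [ 0.5259  0.3908 -0.1982  1.7831  0.0905  0.9752 -0.7936]
(array([ 11.25, -18.21,  -1.62]), array([ 0.0007, -0.0011,  0.2306]))
```

j7 would end near its limit at this yaw. The lid is the same after half a turn, so I use the other half-turn instead (tool yaw 194.6° for insertion), where j7 stays mid-range.

Run:
```python
from cell import arm
from h import *
o=arm.get_obs()
print(plan(o,[.56,-.15,.26],.4856+.9), plan(o,[.67,-.003,.26],.4856+.9))
```

```text
(array([11.52, -5.85, -1.61]), array([ 0.0012, -0.0006, -0.9   ])) (array([ 28.11, -13.72,  -1.6 ]), array([ 0.0012, -0.0006, -0.9   ]))
```

Request:
send_rows:
  targets:
    - {"delta_pos":[2,-1.2,-0.5],"rotation":[0,0,-0.17],"claw":255}
    - {"delta_pos":[4.5,-2.4,-1],"rotation":[0,0,-0.34],"claw":255}
    - {"delta_pos":[7,-3.6,-1.6],"rotation":[0,0,-0.52],"claw":255}
    - {"delta_pos":[9,-4.8,-1.6],"rotation":[0,0,-0.7],"claw":255}
    - {"delta_pos":[11.5,-5.9,-1.6],"rotation":[0,0,-0.88],"claw":255}

```text
t: 13.55
tcp_pos: [0.5596, -0.1492, 0.2576]
tool_rot: [0.0, 0.773, 0.634, -0.0]
force: [0.4, -0.3, -1.2]
width: 0.015
```

Run:
```python
from cell import arm
from h import *
o=arm.get_obs();st(o)
print(plan(o,[.67,-.003,.26],2.25),plan(o,[.67,-.003,.26],3.396))
```

```text
t 13.55 tcp [ 0.5596 -0.1492  0.2576] yaw 1.3734059024475305 F [ 0.4128 -0.3353 -1.2339] M [-0.     -0.0397  0.0135] w 0.015 q [ 0.4604  0.4468 -0.4209  1.6791  0.2043  1.0591 -0.2218]
(array([16.5 ,  7.96, -0.25]), array([ 0.    ,  0.0004, -0.8766])) (array([16.5 ,  7.96, -0.25]), array([-0.0002,  0.0004, -2.0226]))
```

Request:
send_rows:
  targets:
    - {"delta_pos":[3.3,1.6,0],"rotation":[0,0,-0.17],"claw":255}
    - {"delta_pos":[6.6,3.2,0],"rotation":[0,0,-0.35],"claw":255}
    - {"delta_pos":[10,4.8,0],"rotation":[0,0,-0.53],"claw":255}
    - {"delta_pos":[13.3,6.4,0],"rotation":[0,0,-0.71],"claw":255}
    - {"delta_pos":[16.5,8,0],"rotation":[0,0,-0.89],"claw":255}

```text
t: 14.18
tcp_pos: [0.6715, -0.0034, 0.2575]
tool_rot: [0.0, 0.425, 0.905, -0.0]
force: [-0.3, -0.9, -2.1]
width: 0.015
```

Request:
send_rows:
  targets:
    - {"delta_pos":[0,0,0],"rotation":[0,0,-0.18],"claw":255}
    - {"delta_pos":[0,0,0],"rotation":[0,0,-0.36],"claw":255}
    - {"delta_pos":[0,0,0],"rotation":[0,0,-0.54],"claw":255}
    - {"delta_pos":[0,0,0],"rotation":[0,0,-0.72],"claw":255}
    - {"delta_pos":[0,0,0],"rotation":[0,0,-0.9],"claw":255}

```text
t: 14.8
tcp_pos: [0.6709, -0.0045, 0.2574]
tool_rot: [-0.0, -0.011, 1.0, -0.0]
force: [-0.2, -0.1, -2.3]
width: 0.0148
```

Run:
```python
from cell import arm
from h import *
o=arm.get_obs();st(o)
print(plan(o,[.67,-.003,.26],3.396))
```

```text
t 14.8 tcp [ 0.6709 -0.0045  0.2574] yaw -3.119584785011104 F [-0.2338 -0.1341 -2.3103] M [-0.0271  0.022   0.0158] w 0.0148 q [ 0.398   0.6875 -0.8189  1.4074  0.5082  1.2644  1.1336]
(array([ 0.09,  0.15, -0.26]), array([-0.0005, -0.0002, -0.2324]))
```

Request:
send_rows:
  targets:
    - {"delta_pos":[0,0,0],"rotation":[0,0,-0.15],"claw":255}
    - {"delta_pos":[0,0,0],"rotation":[0,0,-0.232],"claw":255}
    - {"delta_pos":[0,0,0],"rotation":[0,0,-0.232],"claw":255}
    - {"delta_pos":[0,0,0],"rotation":[0,0,-0.232],"claw":255}

```text
t: 15.3
tcp_pos: [0.6711, -0.0044, 0.2571]
tool_rot: [-0.0, -0.123, 0.992, -0.0]
force: [-0.0, -0.6, -1.6]
width: 0.0152
```

Run:
```python
from cell import arm
from h import *
o=arm.get_obs();st(o)
m=arm.camera_model("wrist"); np.save("w13.npy",m["extrinsics"])
im=arm.camera("wrist");cv2.imwrite("pics/w13.png",im)
cv2.imwrite("pics/w13c.png",cv2.resize(im[20:220,220:420],None,fx=3,fy=3,interpolation=cv2.INTER_CUBIC))
```

```text
t 15.3 tcp [ 0.6711 -0.0044  0.2571] yaw -2.8955497779060444 F [-0.0088 -0.6291 -1.5649] M [-0.0289  0.0005  0.0285] w 0.0152 q [ 0.4219  0.7033 -0.868   1.4058  0.5415  1.2797  1.3348]
```

View pics/w13.png

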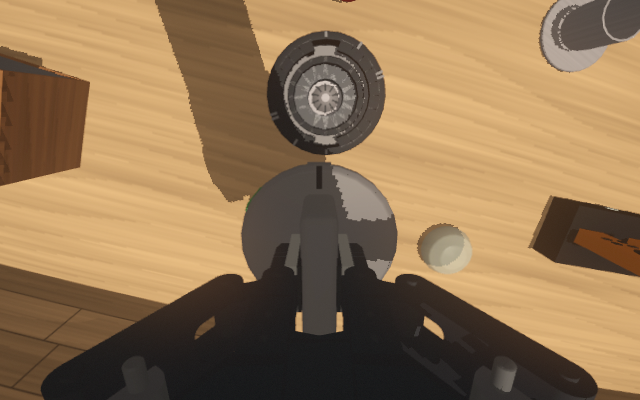

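View pics/w13c.png

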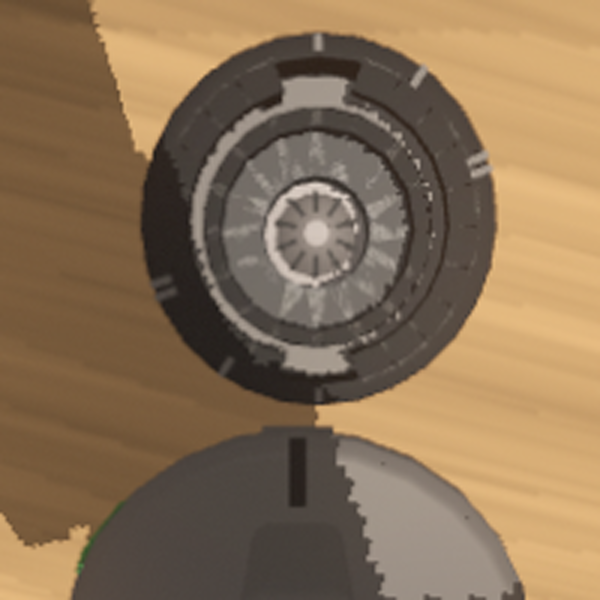

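Throat is empty. In the crop, the notch marks are at (318,42) and (318,395), half marks (420,76) and (226,367), lock doubles (480,165) and (163,287). The lid rib is at column 298.

Run:
```python
from cell import arm
from h import *
o=arm.get_obs();T=tool(o)
m=arm.camera_model("wrist"); m["extrinsics"]=np.load("w13.npy")
f=lambda p:(p[0]/3+220-.33,p[1]/3+20-.33)
A=[(318,42),(420,76),(480,165)];B=[(318,395),(226,367),(163,287)]
PA=[at(m,f(p),.13) for p in A];PB=[at(m,f(p),.13) for p in B]
c=np.mean(PA+PB,0);print("c",c)
for k,P in enumerate(PA+PB):
    d=P-c;a=np.degrees(np.arctan2(d[1],d[0]));print(np.hypot(*d[:2]),a, (a+35*(k%3))%180)
# lid in tool frame: flange z
zt=o["tcp_pos"][2]-.0092
g=lambda px:T.inv().apply(at(m,px,zt)-o["tcp_pos"])
print(g((242,236)),g((397,236)),g((319,162)))
z2=o["tcp_pos"][2]-.0072
print("rib",g(f((298,440))),g(f((298,505))))
# correct for bias: grip centred => cam tool-y bias +1.1mm
y=T.apply([0,1,0]);print("c corrected",c-.0011*y)
```

```text
c [ 0.5869 -0.0194  0.13  ]
0.049476330588915596 -165.2481630120768 14.751836987923213
0.04966857800385606 159.31671589669043 14.316715896690425
0.04961735045510109 124.3830596178344 14.38305961783442
0.049380923377506894 14.257347103924749 14.257347103924749
0.04956847515352041 -20.346149758289584 14.653850241710416
0.049498431155482754 -55.55504067129957 14.444959328700428
[ 0.0025 -0.0439  0.0092] [0.0026 0.0441 0.0092] [ 0.0447 -0.0002  0.0092]
rib [ 0.0424 -0.0002  0.0092] [ 0.0306 -0.0002  0.0092]
c corrected [ 0.5871 -0.0205  0.13  ]
```

Run:
```python
from cell import arm
from h import *
for i in range(3):
    o=arm.get_obs();T=tool(o);m=arm.camera_model("wrist");E=m["extrinsics"]
    print(o["tcp_pos"],T.inv().apply(E[:3,3]-o["tcp_pos"]),R.from_matrix(T.inv().as_matrix()@E[:3,:3]).as_rotvec())
for n in ["w3","w4","w6","w10"]:
    E=np.load(n+".npy");print(n,E[:3,3])
```

```text
[ 0.6711 -0.0043  0.2571] [ 0.0688 -0.0003 -0.1433] [-0.219  -0.2186  1.5584]
[ 0.6711 -0.0043  0.2571] [ 0.0688 -0.0003 -0.1433] [-0.219  -0.2186  1.5584]
[ 0.6711 -0.0043  0.2571] [ 0.0688 -0.0003 -0.1433] [-0.219  -0.2186  1.5584]
w3 [ 0.55   -0.0135  0.4523]
w4 [0.5983 0.0497 0.3624]
w6 [0.4226 0.2224 0.3609]
w10 [ 0.5298 -0.1936  0.3432]
```

The wrist camera's reported pose carries a constant bias of about +1.2 mm in world x: its tool-frame offset changes with yaw. In TCP terms the collar centre is (0.5857, -0.0195), with notch yaw 14.5°. I'll hover with the lid centred.

Run:
```python
from cell import arm
from h import *
o=arm.get_obs()
print(plan(o,[.5864,-.0193,.18],3.395))
```

```text
(array([8.58, 0.61, 7.71]), array([-0.0003,  0.    , -0.0069]))
```

Request:
send_rows:
  targets:
    - {"delta_pos":[4,0.3,2],"rotation":[0,0,-0.007],"claw":255}
    - {"delta_pos":[7.5,0.5,4],"rotation":[0,0,-0.007],"claw":255}
    - {"delta_pos":[8.6,0.6,6.5],"rotation":[0,0,-0.007],"claw":255}
    - {"delta_pos":[8.6,0.6,7.7],"rotation":[0,0,-0.007],"claw":255}
    - {"delta_pos":[8.6,0.6,7.7],"rotation":[0,0,-0.007],"claw":255}

```text
t: 15.98
tcp_pos: [0.5868, -0.0193, 0.1797]
tool_rot: [-0.0, -0.127, 0.992, 0.0]
force: [0.7, 0.1, -0.9]
width: 0.0148
```

Run:
```python
from cell import arm
from h import *
o=arm.get_obs();st(o)
print(plan(o,[.5864,-.0193,.165],3.395))
im=arm.camera("wrist");cv2.imwrite("pics/w14.png",im)
```

```text
t 15.975 tcp [ 0.5868 -0.0193  0.1797] yaw -2.8867179770595217 F [ 0.7429  0.1165 -0.9026] M [ 0.0338 -0.0249 -0.0072] w 0.0148 q [ 0.5159  0.6587 -0.8716  1.7222  0.5749  1.0372  1.2684]
(array([0.04, 0.01, 1.47]), array([ 0.0004, -0.0003,  0.0015]))
```

View pics/w14.png

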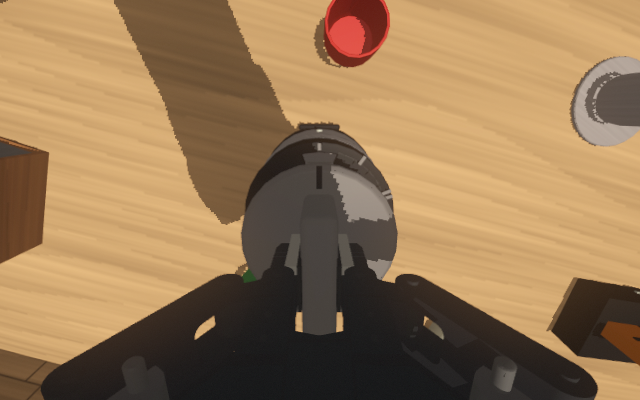

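Rib and notch mark line up at column 319. I descend with small steps, watching the force.

Request:
send_rows:
  targets:
    - {"delta_pos":[0.03,0,1],"rotation":[0,0,0],"claw":255}
    - {"delta_pos":[0.03,0,1.8],"rotation":[0,0,0],"claw":255}
    - {"delta_pos":[0.03,0,2.1],"rotation":[0,0,0],"claw":255}
    - {"delta_pos":[0.03,0,2.1],"rotation":[0,0,0],"claw":255}

```text
t: 16.52
tcp_pos: [0.586, -0.0195, 0.1587]
tool_rot: [-0.0, -0.127, 0.992, 0.0]
force: [0.4, -0.7, -1.1]
width: 0.0149
```

Request:
send_rows:
  targets:
    - {"delta_pos":[0,0,0.2],"rotation":[0,0,0],"claw":255}
    - {"delta_pos":[0,0,0.4],"rotation":[0,0,0],"claw":255}
    - {"delta_pos":[0,0,0.4],"rotation":[0,0,0],"claw":255}

```text
t: 16.9
tcp_pos: [0.586, -0.0196, 0.1548]
tool_rot: [-0.0, -0.127, 0.992, 0.0]
force: [-0.8, 0.2, -0.9]
width: 0.0147
```

Request:
send_rows:
  targets:
    - {"delta_pos":[0,0,0.25],"rotation":[0,0,0],"claw":255}
    - {"delta_pos":[0,0,0.5],"rotation":[0,0,0],"claw":255}
    - {"delta_pos":[0,0,0.75],"rotation":[0,0,0],"claw":255}
    - {"delta_pos":[0,0,0.85],"rotation":[0,0,0],"claw":255}
    - {"delta_pos":[0,0,0.85],"rotation":[0,0,0],"claw":255}

```text
t: 17.52
tcp_pos: [0.586, -0.0196, 0.1463]
tool_rot: [-0.0, -0.127, 0.992, 0.0]
force: [0.8, -1.5, -0.9]
width: 0.0155
```

Request:
send_rows:
  targets:
    - {"delta_pos":[0,0,0.1],"rotation":[0,0,0],"claw":255}
    - {"delta_pos":[0,0,0.1],"rotation":[0,0,0],"claw":255}

```text
t: 17.77
tcp_pos: [0.586, -0.0196, 0.1454]
tool_rot: [-0.0, -0.127, 0.992, -0.0]
force: [0.7, -0.4, -2.4]
width: 0.0152
```

Request:
send_rows:
  targets:
    - {"delta_pos":[0,0,0.05],"rotation":[0,0,0],"claw":255}
    - {"delta_pos":[0,0,0.05],"rotation":[0,0,0],"claw":255}

```text
t: 18.02
tcp_pos: [0.5861, -0.0196, 0.1453]
tool_rot: [0.0, -0.127, 0.992, -0.0]
force: [-2.0, -0.0, 4.3]
width: 0.0152
```

Request:
send_rows:
  targets:
    - {"delta_pos":[0,0,0.05],"rotation":[0,0,0],"claw":255}
    - {"delta_pos":[0,0,0.05],"rotation":[0,0,0],"claw":255}

```text
t: 18.27
tcp_pos: [0.5861, -0.0196, 0.1452]
tool_rot: [0.0, -0.127, 0.992, -0.0]
force: [-5.6, -2.2, 13.7]
width: 0.0149
```

Force onset at TCP z 0.1452, exactly the predicted home height. Now the clockwise twist (+z about the tool).

Request:
send_rows:
  targets:
    - {"delta_pos":[0,0,-0.03],"rotation":[0,0,0.08],"claw":255}
    - {"delta_pos":[0,0,-0.03],"rotation":[0,0,0.16],"claw":255}
    - {"delta_pos":[0,0,-0.03],"rotation":[0,0,0.24],"claw":255}
    - {"delta_pos":[0,0,-0.03],"rotation":[0,0,0.3],"claw":255}
    - {"delta_pos":[0,0,-0.03],"rotation":[0,0,0.3],"claw":255}

```text
t: 18.9
tcp_pos: [0.5864, -0.0195, 0.1452]
tool_rot: [0.0, 0.022, 1.0, -0.0]
force: [-1.3, 0.1, 7.0]
width: 0.0153
```

Run:
```python
from cell import arm
from h import *
o=arm.get_obs();st(o)
im=arm.camera("wrist");cv2.imwrite("pics/w15.png",im[100:300,200:440].repeat(3,0).repeat(3,1))
```

```text
t 18.9 tcp [ 0.5864 -0.0195  0.1452] yaw 3.0969579478832756 F [-1.3228  0.1422  7.023 ] M [ 0.0048  0.2248 -0.1956] w 0.0153 q [ 0.4561  0.6742 -0.7736  1.7542  0.5667  0.9494  0.9761]
```

View pics/w15.png

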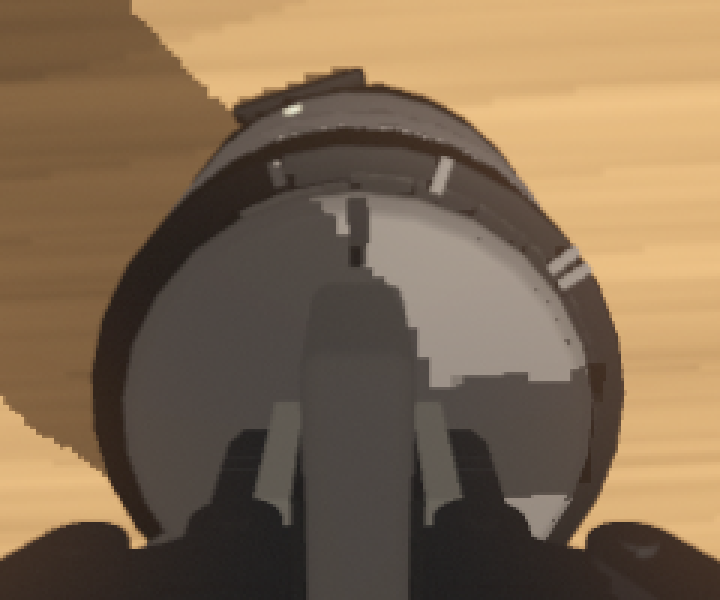

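The rib is half-way between the notch mark (278,172) and the half mark (441,175), as commanded, with no slip. I turn the remaining 0.31 rad.

Request:
send_rows:
  targets:
    - {"delta_pos":[0,0,0],"rotation":[0,0,0.08],"claw":255}
    - {"delta_pos":[0,0,0],"rotation":[0,0,0.16],"claw":255}
    - {"delta_pos":[0,0,0],"rotation":[0,0,0.23],"claw":255}
    - {"delta_pos":[0,0,0],"rotation":[0,0,0.28],"claw":255}
    - {"delta_pos":[0,0,0],"rotation":[0,0,0.28],"claw":255}

```text
t: 19.58
tcp_pos: [0.5864, -0.0195, 0.1452]
tool_rot: [0.0, 0.161, 0.987, -0.0]
force: [-0.9, -0.6, 6.9]
width: 0.0152
```

Request:
send_rows:
  targets:
    - {"delta_pos":[0,0,0],"rotation":[0,0,0.015],"claw":255}
    - {"delta_pos":[0,0,0],"rotation":[0,0,0.03],"claw":255}
    - {"delta_pos":[0,0,0],"rotation":[0,0,0.03],"claw":255}

```text
t: 19.95
tcp_pos: [0.5864, -0.0195, 0.1452]
tool_rot: [0.0, 0.176, 0.984, 0.0]
force: [-1.4, -1.0, 8.2]
width: 0.0152
```

Run:
```python
from cell import arm
from h import *
o=arm.get_obs();st(o)
im=arm.camera("wrist");cv2.imwrite("pics/w16.png",im[100:300,200:440].repeat(3,0).repeat(3,1));cv2.imwrite("pics/w16f.png",im)
np.save("w16.npy",arm.camera_model("wrist")["extrinsics"])
```

```text
t 19.95 tcp [ 0.5864 -0.0195  0.1452] yaw 2.78824727806076 F [-1.4135 -0.9943  8.2008] M [-0.0639  0.2281  0.204 ] w 0.0152 q [ 0.4111  0.652  -0.7005  1.7565  0.513   0.9231  0.7108]
```

View pics/w16.png

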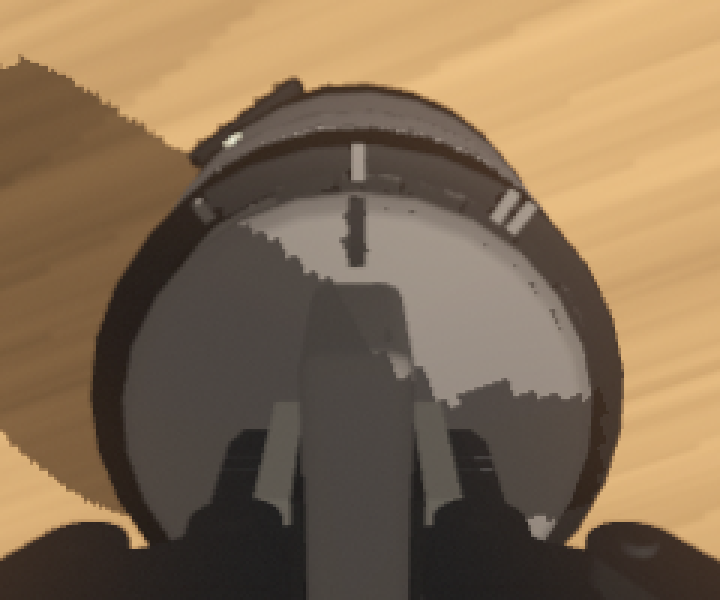

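The rib (356) points at the single half mark (358), and the double lock mark is well ahead at (513,212). One steady hold, a last look at the cup, then I hand in.

Request:
send_rows:
  targets:
    - {"delta_pos":[0,0,0],"rotation":[0,0,0.003],"claw":255}
    - {"delta_pos":[0,0,0],"rotation":[0,0,0.003],"claw":255}
    - {"delta_pos":[0,0,0],"rotation":[0,0,0.003],"claw":255}

```text
t: 20.38
tcp_pos: [0.5864, -0.0195, 0.1453]
tool_rot: [0.001, 0.177, 0.984, 0.0]
force: [-0.7, -0.6, 7.7]
width: 0.0151
```

Run:
```python
from cell import arm
from h import *
cv2.imwrite("pics/s17.png",arm.camera("side"));o=arm.get_obs();st(o)
```

```text
t 20.425 tcp [ 0.5864 -0.0195  0.1452] yaw 2.7855223070321857 F [-0.5966 -0.2544  8.4261] M [-0.0872  0.2445  0.2399] w 0.0152 q [ 0.4107  0.6519 -0.6999  1.7565  0.5126  0.9229  0.7085]
```

View pics/s17.png

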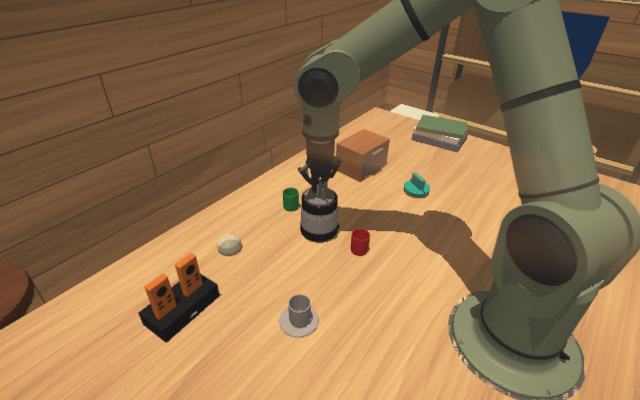

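The cup is upright on the coaster at (299,310), and the bystanders are unmoved. I hand in.

```bash
python3 -c "
from cell import arm
print(arm.job_done())
from h import *
st(arm.get_obs())"
```

```text
the job is handed in; nothing more can be done
None
the job is handed in; nothing more can be done
```

I lifted the steel dosing cup out of the throat and lowered it until it touched the coaster before letting go. I then dropped the grey lid into the notches and twisted it clockwise to half turn, and handed the job in still gripping it at about 20.4 s.

- **Cup:** the last side view shows it upright on the coaster, with the controllers, paperweight, drawer and coloured look-alikes where they were.
- **Lid seating:** contact came at the tool height worked out for fully home, 0.1452 m, and the height stayed the same through the twist.
- **Half turn:** the tool turned about 0.61 rad. In the last wrist picture the lid's rib points at the single half mark to within about a degree, well short of the double lock mark. The holding force was about 8 N, steady over two looks.
- **One disagreement:** the wrist camera's reported pose was off by about 1.2 mm in x against the tool position. I corrected for it before inserting the lid.
- **Not checked:** I could not read the switch ring directly, so half turn rests on the tool angle and the picture.

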